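# Switch on and balance a receiver at the inner knob of a concentric pair

### The arm

A 6-joint arm with a two-finger parallel gripper is mounted at the origin on the work surface. World frame = base frame: x ahead of the robot, y to its left, z up, the work surface at z = 0. Lengths are in m, angles in rad, forces in N, time in s.
With the tool pointing down it reaches from about 0.275 to 0.725 m from the base axis. Payload 15.9 kg.
Tool frame: the origin (TCP) lies on the centre line of the jaws, within the pads' length; the fingertips stand 17 mm ahead of it and the grasp point (between the pads) lies 2 mm behind it; z points along the fingers, y is the line along which they close (so a half turn about z gives the same grasp; the last joint's range is limited). The gripper opens to 85 mm and grips with 20 to 120 N. Pads are 22 mm wide; open, the fingers measure 114 mm over their backs; the gripper's body (76 mm by 85 mm) begins 54 mm behind the grasp point. The pads swing forward as they close: fully open they stand 13 mm farther back than shut.
Start: joints at [1.343, 0.213, -0.034, 1.323, 0, 1.571], TCP at [0.113, 0.487, 0.248] pointing down, gripper open.
Joint ranges: [-2.98, 2.98], [-0.74, 1.72], [-1.14, 1.35], [-2.1, 2.04], [-1.57, 1.44], [-3.14, 3.14]. Speed limits (rad/s): [1.89, 1.89, 2.39, 2.57, 3.14, 3.14].

### API

Orientations are given as a 3x3 rotation matrix whose columns are the frame's x, y, z axes.
In Python, from plant import ctrl gives the robot as it stands.
- The arm moves only by the tool apply_moves, never from a script. Its argument "commands" is a list of rows, each an object of numbers: "hand": the opening in per cent of the stroke, from 0 (shut) to 100 (fully open); "dx", "dy", "dz": the shift along the tool's x, y, z in cm; "rx", "ry", "rz": the turn, a rotation vector about the tool's x, y, z in rad. A call has exactly 10 rows; each row is the pose to reach, as a shift and turn from the pose commanded when the call began, along the tool's axes at that moment; what a row does not reach only later rows make up. A row lasts 1/10 s, in which the tool goes at most 50 mm and 8.59 degrees, less where a joint would pass 70% of its speed; a pose out of reach is approached as far as the arm can. A call with a gripper value outside its range is refused whole. The fingers move at their own pace and stop on an object; "grip_force" is the grip in N (left out, the last holds). Time passes only in rows, so rows that repeat a pose let the fingers close, or fill a call up. It gives the time, the measured TCP pose, the force, the opening and the grip force at its end, in the units of the state.
- ctrl.get_state(): the state, without advancing time (a new reading comes with each control period).
- ctrl.camera(name): name is "scene" or "side" or "wrist"; returns (picture, depth): 384x512x3 uint8, red, green, blue; 384x512 float32, m along the optical axis (not along the pixel's ray), 0 where there is no reading.
- ctrl.camera_model(name): a dict with "K" (3x3 intrinsics, pixels), "R" (3x3) and "t" (3): a world point X has camera coordinates R X + t; the wrist camera has in their place "tool_from_camera" (4x4, takes a point from camera to tool coordinates, whose origin is the TCP and whose axes are the flange's). Camera axes: x right, y down, z forward; pixel columns grow to the right and rows downward; lengths in m; the calibration is good to about 2 mm. A picture is of the moment at which its call begins: read the wrist's pose just before it. camera_model takes no time and is no camera call.
- ctrl.job_done(): hands the job in; it is judged then, once.
The state is a dict: "time": time; "joint_positions": joint angles; "dq": joint speeds; "tau": joint torques, N m; "ee_pos": TCP position; "eef_rot": TCP orientation; "ft_force": force on the tool from outside, world axes, zero at the start; "torque": the same for the moment, N m; "width": opening from 0.0 (shut) to 1.0 (fully open); "grasp_force": force on a finger pad.
Only numpy, scipy, OpenCV 4.12 (cv2) and the standard library are available. Lean on these libraries where they do the work, as an engineer would, in place of code of your own. Each camera call takes 0.05 s, during which the arm holds its last target. There are 200 camera calls.

### The job

Switch the desk receiver on at the small inner knob of its right-hand concentric pair: turn it clockwise, through the click of its switch and on until its pointer line stands in line with the pointer line of the larger ring around it, so that both channels play equally loud. The ring is already set and must not be dragged round. Grip the knob lightly, do not lean on the ring, let go when done and leave everything else on the desk where it is.

Things in the scene. Friction and masses are not known exactly. Their poses are not given: they have to be found in the camera images.
- receiver: black desk receiver, fixed: 300 mm wide, 170 deep, 45 high in front (robot side at yaw 0), 90 at the back; the top is its sloping panel (14.8 degrees). Origin: centre of underside, x to its back, y to the operator's left. Right on the panel: two look-alike concentric pairs 84 mm apart, the right-hand one is to be turned. Nothing else there stands over 25 mm from the panel
- pair_axis (a point): where the axis of the right-hand pair meets the panel. z: along the axis, out of the panel; x: up the panel (12 o'clock). The pair: an outer ring (black, flat top face, 42 mm across) and in its middle a straight-sided metal inner knob, 24 mm across, its top 7 mm above the ring's top face. Their height on the shafts is not known: ring's top face 14.5 to 25.5 mm from the panel; find it by touch
- inner (a joint): angle of the inner knob, rad, growing clockwise as the operator sees it (about -z of pair_axis); 0 = off, line at 7 o'clock (150 degrees left of x); end stop 5.24. The switch resists up to 0.5 (about 0.08 N m), clicks there and helps on to 1.0; let go in between, it jumps to one side. Else it turns lightly (0.012 N m) and stays. Does not give when pressed; a squeeze of 20 to 40 N a finger holds it
- outer: the outer ring with its shaft. Origin: on the axis at the panel's surface; z out of the panel, x along its pointer line (at 9 to 1 o'clock). It turns stiffly (0.03 N m): a light touch from above leaves it in place, but fingers that press on it while turning drag it. A spring of 5 to 7 N holds it up against the knob: pressed harder, it sinks a few mm and comes back; do not press with 15 N
- inner_mark (a point): point turning with the inner knob, 20 mm from the axis in the direction of its pointer line (dark line on the metal top), at the level of the panel's surface, not of the knob
- outer_mark (a point): point turning with the outer ring, 20 mm from the axis in the direction of its pointer line (white line on its top face), at the level of the panel's surface, not of the ring
- pills_a: amber pill bottle with a white cap, 37 mm across, 72 mm high, standing right of the receiver; origin under its centre; leave alone
- pills_b: a second such pill bottle; leave alone
- key: morse paddle on a heavy steel base 75 x 85 mm, 40 mm high, in front of the receiver to the left; origin under its centre; leave alone
- microphone: black hand microphone 95 x 65 mm, 26 mm high, lying left of the receiver; origin under its centre; leave alone
- mug: white mug, 80 mm across, 92 mm high, front left of the receiver; origin under its centre; leave alone
- pen: black pen 137 mm long lying on the yellow pad (fixed, 8 mm thick) in front of the receiver; origin under its centre; leave alone
- torch: black torch 140 mm long, 35 mm across, lying left of the receiver; origin under its body; leave alone

How it is judged:
On the way:
1. the inner knob has been turned on through the click of its switch (value of joint inner above 1 rad), for 0.1 s.
At the end, for the whole second after the job is handed in: The receiver is on, the inner pointer line is in line with the ring's (marks within 2.5 mm at 20 mm radius, 7 degrees), the ring is where it was (mark within 2 mm, 6 degrees), the knob is at rest and each of the seven bystanders is within 15 mm of where it stood (value of joint inner above 1 rad and distance between inner_mark and outer_mark below 0.0025 m and distance of outer_mark from where it was at the start of the episode below 0.002 m and velocity of joint inner below 0.05 rad/s and distance of each of pills_a, pills_b, key, microphone, mug, pen, torch from where it was at the start of the episode below 0.015 m); the robot touches nothing.
It fails at once if the outer ring is dragged round by more than 2 mm at its mark (6 degrees) (distance of outer_mark from where it was at the start of the episode above 0.002 m).
It fails at once if the fingers press on the outer ring with more than 15 N (contact force between the fingers and outer above 15 N).
It fails at once if the fingers squeeze or push the receiver's knobs hard: more than 100 N, both fingers added up (contact force between the fingers and receiver above 100 N).
It fails at once if a bystander is shifted by more than 15 mm (distance of any of pills_a, pills_b, key, microphone, mug, pen, torch from where it was at the start of the episode above 0.015 m).
It also fails if it takes over 48 s, if anything falls off the work surface, if the arm or the gripper's body presses on something with over 40 N, if the wrist force passes 120 N, or if a joint passes its speed limit or range.

## Working session

There is one attempt and no reset: what is moved stays moved. The work goes in short steps, Python scripts to look and compute and a tool call to move; the robot and the scene stay as the last step left them, time stands still between calls to the robot, and variables do not carry over. Pictures are saved under pics/ and viewed, at most 10 in all, crops included, and the job is handed in when it is done.

Besides the shell and the picture viewer there is one more tool, called after "Emit:" as name(argument=value, ...) on one line, values as JSON. apply_moves: Moves the arm, as the interface text tells. Its arguments: {"type":"object","properties":{"commands":{"type":"array"},"grip_force":{"type":"number"}},"required":["commands"]}

```bash
ls; mkdir -p pics; python3 - <<'E'
from plant import ctrl
import cv2,numpy as np
s=ctrl.get_state();print(s['time'],s['ee_pos'],s['eef_rot'],s['width'])
ims=[]
for n in ['scene','side']:
    p,d=ctrl.camera(n);np.savez(f'pics/{n}0.npz',p=p,d=d);cv2.imwrite(f'pics/{n}0.png',p[:,:,::-1])
    m=ctrl.camera_model(n);print(n,m['K'],m['R'],m['t'])
print(ctrl.camera_model('wrist'))
E
```

```text
pics
0.0 [0.11284699 0.48676786 0.24779567] [[-9.74168392e-01  2.25822668e-01 -2.56658377e-04]
 [ 2.25822814e-01  9.74167766e-01 -1.10496365e-03]
 [ 5.02478651e-07 -1.13437998e-03 -9.99999357e-01]] 1.0035581659925505
scene [[450.36177842   0.         256.19266594]
 [  0.         450.36177842 186.71452651]
 [  0.           0.           1.        ]] [[ 0.49189877  0.87060844  0.0087496 ]
 [ 0.66477337 -0.36907322 -0.64950853]
 [-0.56223836  0.32530895 -0.76030396]] [-0.39103295 -0.24702977  1.64019404]
side [[373.77398098   0.         252.70936136]
 [  0.         373.77398098 192.76240051]
 [  0.           0.           1.        ]] [[ 0.97436644 -0.22448668  0.01468917]
 [-0.13124414 -0.6202578  -0.77334031]
 [ 0.18271567  0.75158898 -0.63382094]] [-0.48674582  0.21085856  0.87302709]
{'K': array([[295.31008808,   0.        , 253.60432544],
       [  0.        , 295.31008808, 192.72627091],
       [  0.        ,   0.        ,   1.        ]]), 'tool_from_camera': array([[-5.78369303e-05, -9.46420059e-01, -3.22938181e-01,
         8.32158227e-02],
       [ 9.99999894e-01,  9.29718666e-05, -4.51564331e-04,
         1.69408258e-04],
       [ 4.57393706e-04, -3.22938173e-01,  9.46419953e-01,
        -1.26323787e-01],
       [ 0.00000000e+00,  0.00000000e+00,  0.00000000e+00,
         1.00000000e+00]])}
```

View pics/scene0.png

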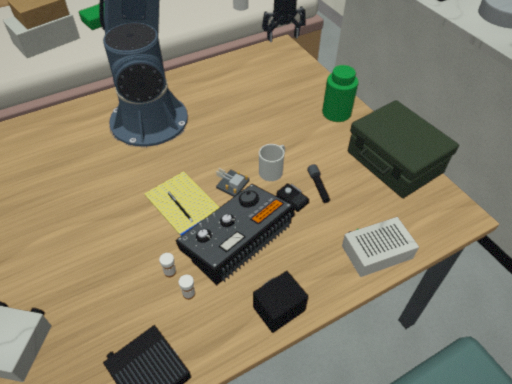

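The scene picture shows the receiver at about (240,230). Its two concentric pairs are at (204,236), the right-hand one, and (227,219). The pill bottles stand at (168,265) and (187,287).

```bash
cat > h.py <<'E'
import numpy as np,cv2
from plant import ctrl
def pt(n,u,v,d):
    m=ctrl.camera_model(n);c=d*np.linalg.inv(m['K'])@[u,v,1]
    return m['R'].T@(c-m['t'])
def cloud(n,d):
    m=ctrl.camera_model(n);v,u=np.mgrid[:d.shape[0],:d.shape[1]]
    c=np.stack([u,v,u*0+1],-1)@np.linalg.inv(m['K']).T*d[...,None]
    return (c-m['t'])@m['R']
E
python3 - <<'E'
from h import *
z=np.load('pics/scene0.npz')
P=cloud('scene',z['d'])
for u,v in [(204,236),(227,219),(248,199),(180,238),(219,275),(307,205),(168,258),(187,281)]:print(u,v,P[v,u].round(4))
z2=np.load('pics/side0.npz');m=ctrl.camera_model('side')
c=m['R']@P[236,204]+m['t'];q=m['K']@c;q=q/q[2];print(q)
cv2.imwrite('pics/side_b.png',cv2.resize(z2['p'],(800,600),interpolation=cv2.INTER_CUBIC)[:,:,::-1])
E
```

```text
204 236 [ 0.6243 -0.0639  0.0932]
227 219 [0.6034 0.0153 0.0921]
248 199 [0.5608 0.1043 0.0799]
180 238 [ 0.572  -0.1156  0.0534]
219 275 [ 0.732  -0.0748  0.0622]
307 205 [0.6136 0.2821 0.0008]
168 258 [ 0.6268 -0.1707  0.071 ]
187 281 [ 0.7149 -0.1551  0.075 ]
[311.01873019 233.75097571   1.        ]
```

View pics/side_b.png

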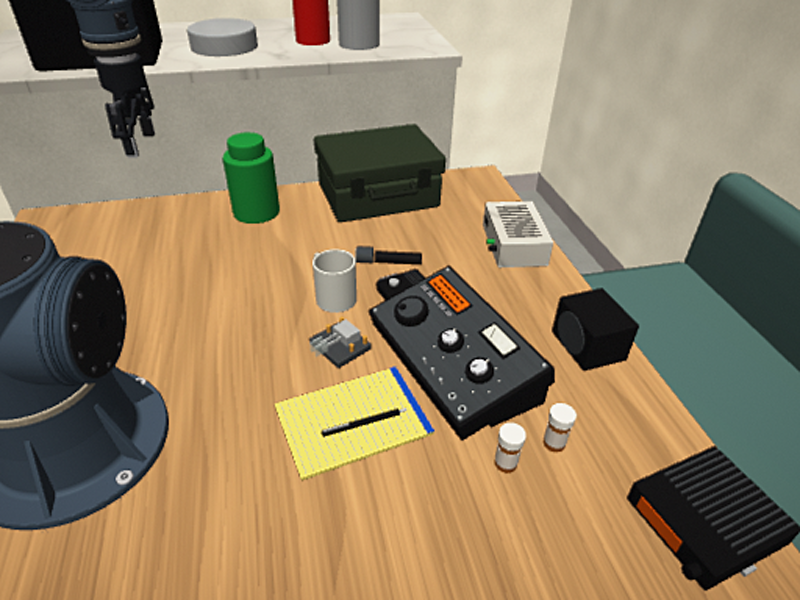

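The side picture agrees: the right-hand pair is at (480,368), the left pair at (450,338). Both bottles stand to the right of the receiver. Next I'll fit the panel.

```bash
python3 - <<'E'
from h import *
for n in ['scene','side']:
    P=cloud(n,np.load(f'pics/{n}0.npz')['d']).reshape(-1,3)
    yaw=np.radians(14.8)
    ax=np.array([np.cos(yaw),np.sin(yaw)]);ay=np.array([-ax[1],ax[0]])
    r=P[:,:2]-[.6243,-.0639]
    u=r@ax;v=r@ay
    k=(np.hypot(u,v)>.03)&(abs(v)<.05)&(abs(u)<.06)&(P[:,2]>.03)&(P[:,2]<.12)
    Q=P[k]
    for _ in range(8):
        A=np.c_[Q[:,:2],np.ones(len(Q))];c=np.linalg.lstsq(A,Q[:,2],rcond=None)[0];e=Q[:,2]-A@c
        k=abs(e)<max(.002,1.5*np.median(abs(e)));Q=Q[k]
    nn=np.r_[-c[:2],1];nn/=np.linalg.norm(nn)
    print(n,len(Q),c,nn,'slope',np.degrees(np.arccos(nn[2])),'yaw',np.degrees(np.arctan2(-nn[1],-nn[0])))
    # knob top
    H=(P-[0,0,c[2]])@nn
    k=(np.hypot(u,v)<.05)&(H>.008)&(H<.045)
    print(np.histogram(H[k],bins=np.arange(.008,.046,.002)))
    for lo,hi in[(.012,.022),(.022,.035)]:
        k2=k&(H>lo)&(H<hi);print(lo,k2.sum(),P[k2].mean(0))
E
```

```text
scene 430 [ 0.24943212  0.11042699 -0.08246826] [-0.24063969 -0.10653446  0.9647502 ] slope 15.258084606387026 yaw 23.87962264758926
(array([ 0,  0,  1,  9,  9,  8,  9, 22, 31, 27, 15, 26, 17,  1,  0,  0,  0,
        0]), array([0.008, 0.01 , 0.012, 0.014, 0.016, 0.018, 0.02 , 0.022, 0.024,
       0.026, 0.028, 0.03 , 0.032, 0.034, 0.036, 0.038, 0.04 , 0.042,
       0.044]))
0.012 36 [ 0.63114117 -0.06198557  0.08675987]
0.022 139 [ 0.61805367 -0.06387712  0.09331042]
side 781 [ 0.25341991  0.10245573 -0.08428586] [-0.24445183 -0.09883     0.9646118 ] slope 15.288186611277911 yaw 22.013106257399286
(array([ 0,  0,  2,  6,  7, 12,  9, 37, 60, 30, 20, 44, 18,  1,  0,  0,  0,
        0]), array([0.008, 0.01 , 0.012, 0.014, 0.016, 0.018, 0.02 , 0.022, 0.024,
       0.026, 0.028, 0.03 , 0.032, 0.034, 0.036, 0.038, 0.04 , 0.042,
       0.044]))
0.012 36 [ 0.61062918 -0.07635304  0.08147924]
0.022 210 [ 0.61152701 -0.06656722  0.09218432]
```

```bash
cat >> h.py <<'E'
from scipy.spatial.transform import Rotation as Ro
def frame(yaw,slope=14.8):
    return Ro.from_euler('zy',[yaw,-slope],degrees=True).as_matrix() # x up panel, z out
def goal(p,yaw,phi):
    """tool R: z=-n, tool x = -panel x turned by phi deg (clockwise from above) about tool z"""
    F=frame(yaw);R=np.c_[-F[:,0],F[:,1],-F[:,2]]
    return np.asarray(p),R@Ro.from_euler('z',phi,degrees=True).as_matrix()
def delta(p,R):
    s=ctrl.get_state();R0=s['eef_rot']
    print('cm',(R0.T@(p-s['ee_pos'])*100).round(2),'rv',Ro.from_matrix(R0.T@R).as_rotvec().round(4))
E
python3 - <<'E'
from h import *
F=frame(21)
p=np.array([.617,-.065,.093])+.08*F[:,2];print(p)
delta(*goal(p,21,0))
E
```

```text
[ 0.59656434 -0.065       0.17034587]
cm [-59.58 -42.82   7.79] rv [ 0.0172 -0.2618 -0.5909]
```

```bash
sed -i "s/'zy',/'ZY',/" h.py; python3 - <<'E'
from h import *
F=frame(21);print(F[:,2])
p=np.array([.617,-.065,.093])+.08*F[:,2];print(p)
delta(*goal(p,21,0))
E
```

```text
[-0.23847916 -0.09154357  0.96682339]
[ 0.59792167 -0.07232349  0.17034587]
cm [-59.88 -43.5    7.8 ] rv [-0.0777 -0.251  -0.5909]
```

Emit:
apply_moves(commands=[{"hand": 40, "dx": -59.9, "dy": -43.5, "dz": 0, "rx": -0.078, "ry": -0.251, "rz": -0.591}, {"hand": 40, "dx": -59.9, "dy": -43.5, "dz": 0, "rx": -0.078, "ry": -0.251, "rz": -0.591}, {"hand": 40, "dx": -59.9, "dy": -43.5, "dz": 0, "rx": -0.078, "ry": -0.251, "rz": -0.591}, {"hand": 40, "dx": -59.9, "dy": -43.5, "dz": 0, "rx": -0.078, "ry": -0.251, "rz": -0.591}, {"hand": 40, "dx": -59.9, "dy": -43.5, "dz": 0, "rx": -0.078, "ry": -0.251, "rz": -0.591}, {"hand": 40, "dx": -59.9, "dy": -43.5, "dz": 0, "rx": -0.078, "ry": -0.251, "rz": -0.591}, {"hand": 40, "dx": -59.9, "dy": -43.5, "dz": 0, "rx": -0.078, "ry": -0.251, "rz": -0.591}, {"hand": 40, "dx": -59.9, "dy": -43.5, "dz": 0, "rx": -0.078, "ry": -0.251, "rz": -0.591}, {"hand": 40, "dx": -59.9, "dy": -43.5, "dz": 0, "rx": -0.078, "ry": -0.251, "rz": -0.591}, {"hand": 40, "dx": -59.9, "dy": -43.5, "dz": 0, "rx": -0.078, "ry": -0.251, "rz": -0.591}], grip_force=20)

```text
time: 1.1
ee_pos: [0.4263, 0.1263, 0.2484]
eef_rot: [[-0.902, -0.359, 0.239], [-0.346, 0.933, 0.093], [-0.257, 0.001, -0.966]]
ft_force: [1.7, 2.4, 0.1]
width: 0.399
grasp_force: 0.0
```

```bash
python3 - <<'E'
from h import *
F=frame(21)
p=np.array([.617,-.065,.093])+.08*F[:,2]
print(ctrl.get_state()['joint_positions'])
delta(*goal(p,21,0))
E
```

```text
[ 0.27080757 -0.12874424 -0.4302969   1.01081625  0.02572978 -0.09260773]
cm [ -6.59 -24.71   9.8 ] rv [0.0012 0.0014 0.0001]
```

Emit:
apply_moves(commands=[{"hand": 40, "dx": -6.6, "dy": -24.7, "dz": 6}, {"hand": 40, "dx": -6.6, "dy": -24.7, "dz": 6}, {"hand": 40, "dx": -6.6, "dy": -24.7, "dz": 6}, {"hand": 40, "dx": -6.6, "dy": -24.7, "dz": 6}, {"hand": 40, "dx": -6.6, "dy": -24.7, "dz": 6}, {"hand": 40, "dx": -6.6, "dy": -24.7, "dz": 9.8}, {"hand": 40, "dx": -6.6, "dy": -24.7, "dz": 9.8}, {"hand": 40, "dx": -6.6, "dy": -24.7, "dz": 9.8}, {"hand": 40, "dx": -6.6, "dy": -24.7, "dz": 9.8}, {"hand": 40, "dx": -6.6, "dy": -24.7, "dz": 9.8}])

```text
invalid input
```

```bash
cat >> h.py <<'E'
def look(tag):
    s=ctrl.get_state();p,d=ctrl.camera('wrist');np.savez(f'pics/{tag}.npz',p=p,d=d,pos=s['ee_pos'],R=s['eef_rot'])
    return p,d,s
def wcloud(z):
    m=ctrl.camera_model('wrist');T=m['tool_from_camera'];d=z['d'];v,u=np.mgrid[:d.shape[0],:d.shape[1]]
    c=np.stack([u,v,u*0+1],-1)@np.linalg.inv(m['K']).T*d[...,None]
    t=c@T[:3,:3].T+T[:3,3]
    return t@z['R'].T+z['pos']
def wproj(X,z):
    m=ctrl.camera_model('wrist');T=np.linalg.inv(m['tool_from_camera'])
    t=(np.atleast_2d(X)-z['pos'])@z['R'];c=t@T[:3,:3].T+T[:3,3];q=c@m['K'].T
    return q[:,:2]/q[:,2:]
E
python3 - <<'E'
from h import *
F=frame(21)
p=np.array([.617,-.065,.093])+.08*F[:,2]
delta(*goal(p,21,0))
p,d,s=look('w1');print(s['time'],s['joint_positions'])
cv2.imwrite('pics/w1.png',cv2.resize(p,(800,600),interpolation=cv2.INTER_CUBIC)[:,:,::-1])
E
```

```text
cm [ -6.59 -24.71   9.8 ] rv [0.0012 0.0014 0.0001]
1.1 [ 0.27080757 -0.12874424 -0.4302969   1.01081625  0.02572978 -0.09260773]
```

View pics/w1.png

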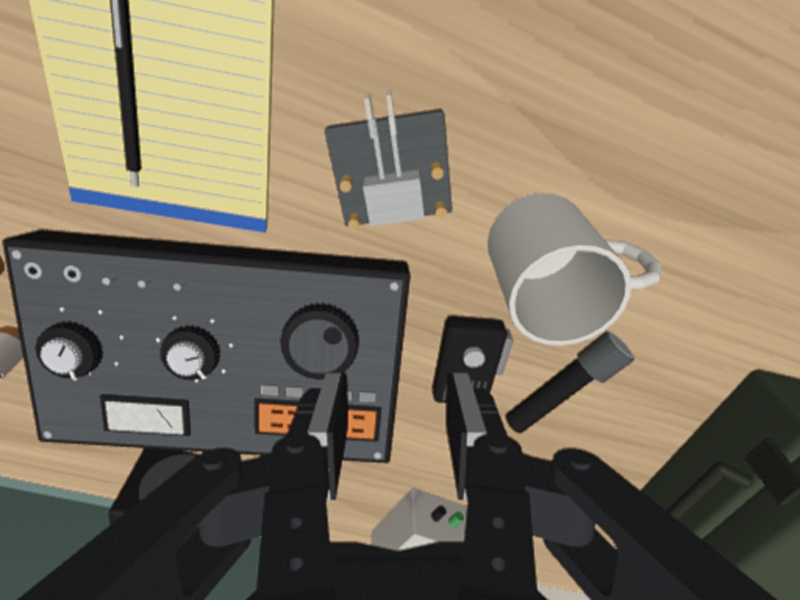

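The wrist picture shows the right-hand pair at (66,352). Its knob line points to about 7 o'clock and its ring line, near (73,375), to about 11:30. The panel is turned a few degrees from the yaw I assumed. The move was refused, probably because of missing keys, so I'll measure yaw from the panel's corner screws first.

```bash
python3 - <<'E'
from h import *
z=dict(np.load('pics/w1.npz'));P=wcloud(z)
S=np.array([(16,254),(394,286),(376,456),(48,434)])*.64
X=np.array([P[int(round(v)),int(round(u))] for u,v in S]);print(X.round(4))
for i,j in[(0,1),(3,2)]:
    e=X[j]-X[i];print(np.linalg.norm(e),np.degrees(np.arctan2(-e[0],e[1])))
for i,j in[(0,3),(1,2)]:
    e=X[j]-X[i];print(np.linalg.norm(e),np.degrees(np.arctan2(e[1],e[0])),np.degrees(np.arcsin(e[2]/np.linalg.norm(e))))
n=np.cross(X[2]-X[0],X[1]-X[3]);n/=np.linalg.norm(n);n*=np.sign(n[2]);print(n,np.degrees(np.arctan2(-n[1],-n[0])))
for u,v in[(62,356),(184,358)]: print(P[int(v*.64),int(u*.64)])
yaw=17
F=frame(yaw)
p=np.array([.615,-.065,.093])+.08*F[:,2]
delta(*goal(p,yaw,0))
E
```

```text
[[ 0.5678 -0.1153  0.0515]
 [ 0.4948  0.1509  0.0505]
 [ 0.64    0.1903  0.0901]
 [ 0.7105 -0.0747  0.0907]]
0.2759500197854916 15.327855393158401
0.2742735741634662 14.902907144604802
0.15352386117001515 15.851829763494584 14.825457391126381
0.1555651728103834 15.203741474702825 14.746104748556338
[-0.24710498 -0.06393804  0.96687696] 14.507028613253857
[ 0.60829255 -0.06081232  0.09539336]
[0.5880971  0.01898252 0.08748642]
cm [ -6.37 -23.74   9.8 ] rv [0.015  0.0019 0.0621]
```

```bash
python3 - <<'E'
from h import *
F=frame(15.2)
p=np.array([.612,-.063,.094])+.08*F[:,2]
delta(*goal(p,15.2,0))
E
```

```text
cm [ -6.2  -23.39   9.65] rv [0.023  0.0019 0.0924]
```

Emit:
apply_moves(commands=[{"hand": 40, "dx": -6.2, "dy": -23.4, "dz": 6, "rx": 0.023, "ry": 0.002, "rz": 0.092}, {"hand": 40, "dx": -6.2, "dy": -23.4, "dz": 6, "rx": 0.023, "ry": 0.002, "rz": 0.092}, {"hand": 40, "dx": -6.2, "dy": -23.4, "dz": 6, "rx": 0.023, "ry": 0.002, "rz": 0.092}, {"hand": 40, "dx": -6.2, "dy": -23.4, "dz": 6, "rx": 0.023, "ry": 0.002, "rz": 0.092}, {"hand": 40, "dx": -6.2, "dy": -23.4, "dz": 6, "rx": 0.023, "ry": 0.002, "rz": 0.092}, {"hand": 40, "dx": -6.2, "dy": -23.4, "dz": 9.6, "rx": 0.023, "ry": 0.002, "rz": 0.092}, {"hand": 40, "dx": -6.2, "dy": -23.4, "dz": 9.6, "rx": 0.023, "ry": 0.002, "rz": 0.092}, {"hand": 40, "dx": -6.2, "dy": -23.4, "dz": 9.6, "rx": 0.023, "ry": 0.002, "rz": 0.092}, {"hand": 40, "dx": -6.2, "dy": -23.4, "dz": 9.6, "rx": 0.023, "ry": 0.002, "rz": 0.092}, {"hand": 40, "dx": -6.2, "dy": -23.4, "dz": 9.6, "rx": 0.023, "ry": 0.002, "rz": 0.092}])

```text
time: 2.15
ee_pos: [0.5887, -0.0595, 0.1729]
eef_rot: [[-0.931, -0.269, 0.246], [-0.26, 0.963, 0.07], [-0.256, 0.001, -0.967]]
ft_force: [-0.5, -0.1, 0.2]
width: 0.4
grasp_force: 0.0
```

```bash
python3 - <<'E'
from h import *
p,d,s=look('w2');print(s['time'],s['ee_pos'],s['joint_positions'])
F=frame(15.2);delta(*goal(np.array([.612,-.063,.094])+.08*F[:,2],15.2,0))
z=dict(np.load('pics/w2.npz'));print(wproj([.612,-.063,.094],z))
u,v=wproj([.612,-.063,.094],z)[0].astype(int)
u0,v0=u-80,v-60;print(u0,v0)
cv2.imwrite('pics/w2.png',cv2.resize(p[v0:v0+120,u0:u0+160],(800,600),interpolation=cv2.INTER_CUBIC)[:,:,::-1])
E
```

```text
2.15 [ 0.58870592 -0.05945479  0.17288557] [-0.15486656  0.22534748 -0.24719971  0.86229227  0.10758728 -0.41466201]
cm [-0.07 -0.95  0.15] rv [0.0033 0.0004 0.0068]
[[240.56807472 208.42777032]]
160 148
```

View pics/w2.png

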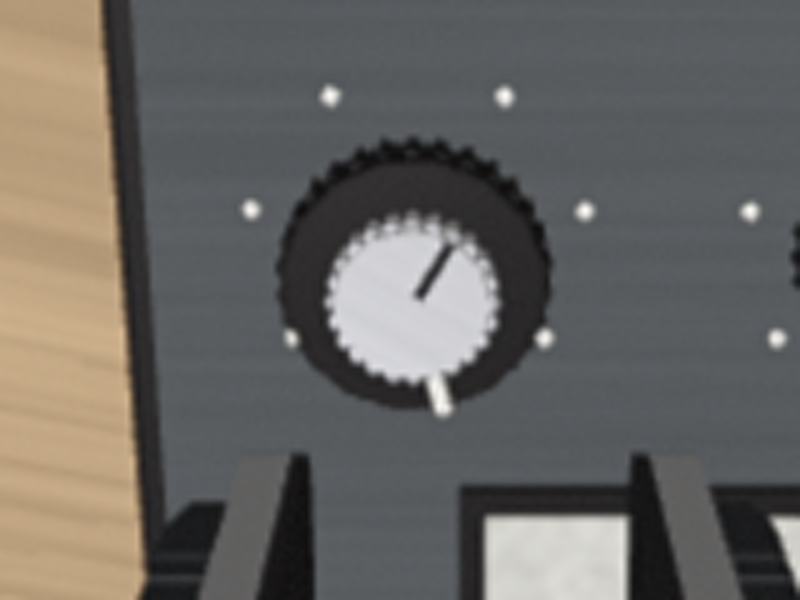

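The crop shows the right-hand pair. The knob's top is centred at (413,303) and its line runs to (450,245), at 7 o'clock. The ring face is centred near (415,284) and its white line runs from (432,377) to (444,413).

```bash
python3 - <<'E'
from h import *
z=dict(np.load('pics/w2.npz'));P=wcloud(z);F=frame(15.2);n=F[:,2]
px=lambda x,y:(160+x/5-.4,148+y/5-.4)
H=P@n
g=lambda x,y:[round(float(v),4) for v in np.median(H[int(round(px(x,y)[1]))-1:int(round(px(x,y)[1]))+2,int(round(px(x,y)[0]))-1:int(round(px(x,y)[0]))+2],axis=(0,1)).reshape(-1)]
for q in[(200,150),(650,150),(650,350),(420,60),(200,350)]:print('panel',g(*q))
for q in[(413,303),(400,330),(380,290),(440,320)]:print('knob',g(*q))
for q in[(330,220),(300,285),(525,285),(510,220),(400,190),(350,375),(480,375)]:print('ring',g(*q))
m=ctrl.camera_model('wrist');T=m['tool_from_camera']
def ray(x,y,h):
    c=np.linalg.inv(m['K'])@[*px(x,y),1];d=z['R']@T[:3,:3]@c;o=z['R']@T[:3,3]+z['pos']
    return o+d*((h-o@n)/(d@n))
hp=np.median([g(*q) for q in[(200,150),(650,150),(650,350),(420,60),(200,350)]])
hk=np.median([g(*q) for q in[(413,303),(400,330),(380,290),(440,320)]])
hr=np.median([g(*q) for q in[(330,220),(300,285),(525,285),(510,220),(400,190)]])
print(hp,hk-hp,hr-hp)
def uv(X):return F[:,0]@X,F[:,1]@X
K=ray(413,303,hk);Rg=ray(415,284,hk-.007);print('K',K,uv(K),'R',Rg,uv(Rg))
# extent: left/right/bottom
for h,pts in[(hk,[(327,300),(500,300),(413,385),(413,217)]),(hk-.007,[(280,285),(550,285),(415,408)])]:
    for q in pts:print(q,np.array(uv(ray(*q,h))).round(4))
u=uv(K)
print('line knob',[np.degrees(np.arctan2(*(np.array(uv(ray(*q,hk)))-u)[::-1])) for q in[(450,245),(435,271)]])
print('line ring',[np.degrees(np.arctan2(*(np.array(uv(ray(*q,hk-.007)))-u)[::-1])) for q in[(443,412),(438,395),(433,378)]])
E
```

```text
panel [-0.0845]
panel [-0.0846]
panel [-0.0841]
panel [-0.0848]
panel [-0.0842]
knob [-0.0532]
knob [-0.0526]
knob [-0.0531]
knob [-0.0527]
ring [-0.0595]
ring [-0.0597]
ring [-0.0593]
ring [-0.0597]
ring [-0.0597]
ring [-0.0597]
ring [-0.0596]
-0.0845 0.0316 0.024800000000000003
K [ 0.60969026 -0.0622375   0.09642506] (np.float64(0.5776960787839459), np.float64(-0.219914399297344)) R [ 0.61108097 -0.06178473  0.0895708 ] (np.float64(0.577357486900757), np.float64(-0.21984210154775474))
(327, 300) [ 0.5773 -0.2328]
(500, 300) [ 0.5771 -0.2069]
(413, 385) [ 0.5911 -0.22  ]
(413, 217) [ 0.5641 -0.2198]
(280, 285) [ 0.5776 -0.2406]
(550, 285) [ 0.5774 -0.1991]
(415, 408) [ 0.5984 -0.2199]
line knob [np.float64(149.19554440157137), np.float64(147.30151275584268)]
line ring [np.float64(11.63224848409259), np.float64(11.08443550402648), np.float64(10.330839541980051)]
```

The ring face is about 24.7 mm from the panel and the knob's top about 31.7 mm. The ring line stands at 11.5° left and the knob line at 150° left, so the turn is about 138°. Next I'll approach with the jaws at about 30 mm and the tips above the ring.

```bash
cat >> h.py <<'E'
YAW=15.2;F=frame(YAW);UV=(.5776,-.2199);HP=-.0845
def at(h,phi=0,du=0,dv=0):
    delta(*goal((UV[0]+du)*F[:,0]+(UV[1]+dv)*F[:,1]+(HP+h)*F[:,2],YAW,phi))
def where():
    s=ctrl.get_state();p=s['ee_pos'];print('t',s['time'],'u,v,h mm',1e3*np.array([F[:,0]@p-UV[0],F[:,1]@p-UV[1],F[:,2]@p-HP]).round(5),'force tool',(s['eef_rot'].T@s['ft_force']).round(2),'w',round(s['width'],3),'g',s['grasp_force'],'q6',s['joint_positions'][5], 'phi',np.degrees(Ro.from_matrix(goal([0,0,0],YAW,0)[1].T@s['eef_rot']).as_rotvec()).round(2))
E
python3 -c "
from h import *
where();at(.050)"
```

```text
t 2.2 u,v,h mm [  0.64   8.12 110.3 ] force tool [-0.26 -0.48 -0.37] w 0.399 g 0.0 q6 -0.41472376994319726 phi [-0.19 -0.02 -0.39]
cm [ 0.07 -0.83  6.03] rv [0.0033 0.0004 0.0068]
```

Emit:
apply_moves(commands=[{"hand": 40, "dx": 0.05, "dy": 0, "dz": 2.0, "rx": 0, "ry": 0, "rz": 0}, {"hand": 40, "dx": 0.05, "dy": 0, "dz": 2.0, "rx": 0, "ry": 0, "rz": 0}, {"hand": 40, "dx": 0.05, "dy": 0, "dz": 2.0, "rx": 0, "ry": 0, "rz": 0}, {"hand": 36, "dx": 0.05, "dy": 0, "dz": 2.0, "rx": 0, "ry": 0, "rz": 0}, {"hand": 36, "dx": 0.05, "dy": 0, "dz": 2.0, "rx": 0, "ry": 0, "rz": 0}, {"hand": 36, "dx": 0.05, "dy": 0, "dz": 2.0, "rx": 0, "ry": 0, "rz": 0}, {"hand": 36, "dx": 0.05, "dy": 0, "dz": 2.0, "rx": 0, "ry": 0, "rz": 0}, {"hand": 36, "dx": 0.05, "dy": 0, "dz": 2.0, "rx": 0, "ry": 0, "rz": 0}, {"hand": 36, "dx": 0.05, "dy": 0, "dz": 2.0, "rx": 0, "ry": 0, "rz": 0}, {"hand": 36, "dx": 0.05, "dy": 0, "dz": 2.0, "rx": 0, "ry": 0, "rz": 0}])

```text
time: 3.2
ee_pos: [0.5928, -0.0587, 0.1517]
eef_rot: [[-0.932, -0.269, 0.244], [-0.259, 0.963, 0.07], [-0.254, 0.002, -0.967]]
ft_force: [0.3, 0.1, -0.3]
width: 0.356
grasp_force: 0.0
```

```bash
python3 - <<'E'
from h import *
p,d,s=look('w3');where();at(.050)
z=dict(np.load('pics/w3.npz'))
u,v=wproj([.6097,-.0622,.0964],z)[0];print(u,v)
u0,v0=int(u)-80,min(int(v)-40,264);print(u0,v0)
cv2.imwrite('pics/w3.png',cv2.resize(p[v0:v0+120,u0:u0+160],(800,600),interpolation=cv2.INTER_CUBIC)[:,:,::-1])
E
```

```text
t 3.25 u,v,h mm [-0.67  7.86 88.92] force tool [0.32 0.3  0.56] w 0.358 g 0.0 q6 -0.41110897353191295 phi [-0.23  0.09 -0.33]
cm [-0.07 -0.8   3.89] rv [ 0.0039 -0.0016  0.0058]
241.6061624016237 222.13997038948133
161 182
```

View pics/w3.png

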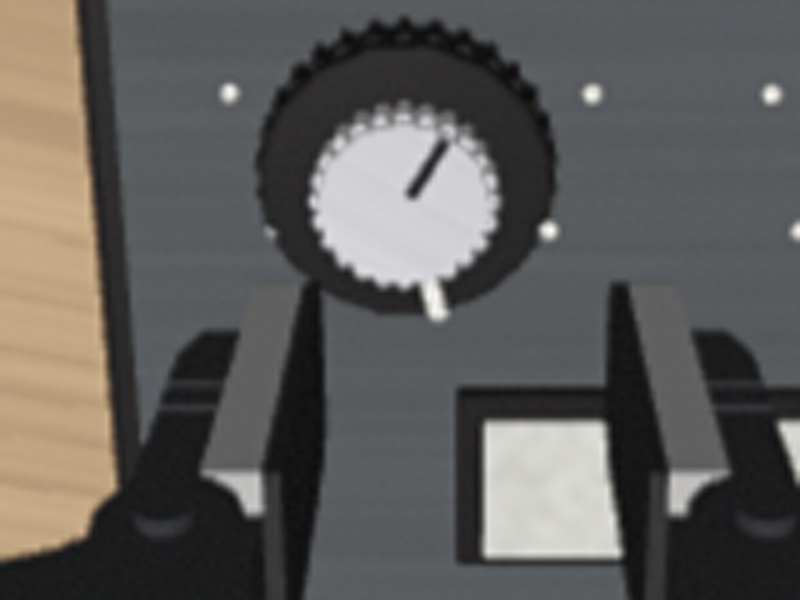

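The picture shows the knob's top centred at (405,203), as predicted. The finger pads' tip corners are at (318,285) and (612,285), midway on the camera's centre line.

```bash
python3 - <<'E'
from h import *
z=dict(np.load('pics/w3.npz'))
for tx in(.009,.011,.013):
  for tz in (.008,.012,.014,.017,.02):
    q=[wproj(z['R']@np.array([tx,y,tz])+z['pos'],z)[0] for y in(-.0152,.0152)]
    print(tx,tz,[((a+.4-[161,182])*5).round(0) for a in q])
P=wcloud(z);T=((P-z['pos'])@z['R'])
for x,y in[(290,295),(280,330),(655,295),(665,330),(250,420),(290,480)]:
    print(x,y,T[182+y//5,161+x//5].round(4))
E
```

```text
0.009 0.008 [array([315., 316.]), array([612., 316.])]
0.009 0.012 [array([319., 297.]), array([609., 298.])]
0.009 0.014 [array([321., 288.]), array([607., 289.])]
0.009 0.017 [array([323., 275.]), array([605., 275.])]
0.009 0.02 [array([326., 263.]), array([602., 263.])]
0.011 0.008 [array([314., 299.]), array([613., 299.])]
0.011 0.012 [array([318., 280.]), array([609., 280.])]
0.011 0.014 [array([320., 272.]), array([608., 272.])]
0.011 0.017 [array([323., 259.]), array([605., 259.])]
0.011 0.02 [array([325., 246.]), array([603., 246.])]
0.013 0.008 [array([314., 281.]), array([614., 281.])]
0.013 0.012 [array([318., 263.]), array([610., 263.])]
0.013 0.014 [array([319., 254.]), array([608., 255.])]
0.013 0.017 [array([322., 242.]), array([606., 242.])]
0.013 0.02 [array([325., 230.]), array([603., 230.])]
290 295 [ 0.0829  0.0002 -0.1263]
280 330 [ 0.011  -0.0177  0.0012]
655 295 [0.011  0.0197 0.0084]
665 330 [0.0109 0.0198 0.0014]
250 420 [ 0.0108 -0.0185 -0.0142]
290 480 [ 0.0039 -0.0154 -0.0132]
```

Emit:
apply_moves(commands=[{"hand": 36, "dx": -0.07, "dy": -0.8, "dz": 0, "rx": 0.004, "ry": -0.002, "rz": 0.006}, {"hand": 36, "dx": -0.07, "dy": -0.8, "dz": 0, "rx": 0.004, "ry": -0.002, "rz": 0.006}, {"hand": 36, "dx": -0.07, "dy": -0.8, "dz": 1, "rx": 0.004, "ry": -0.002, "rz": 0.006}, {"hand": 36, "dx": -0.07, "dy": -0.8, "dz": 2, "rx": 0.004, "ry": -0.002, "rz": 0.006}, {"hand": 36, "dx": -0.07, "dy": -0.8, "dz": 3, "rx": 0.004, "ry": -0.002, "rz": 0.006}, {"hand": 36, "dx": -0.07, "dy": -0.8, "dz": 3, "rx": 0.004, "ry": -0.002, "rz": 0.006}, {"hand": 36, "dx": -0.07, "dy": -0.8, "dz": 3, "rx": 0.004, "ry": -0.002, "rz": 0.006}, {"hand": 36, "dx": -0.07, "dy": -0.8, "dz": 3, "rx": 0.004, "ry": -0.002, "rz": 0.006}, {"hand": 36, "dx": -0.07, "dy": -0.8, "dz": 3, "rx": 0.004, "ry": -0.002, "rz": 0.006}, {"hand": 36, "dx": -0.07, "dy": -0.8, "dz": 3, "rx": 0.004, "ry": -0.002, "rz": 0.006}])

```text
time: 4.25
ee_pos: [0.6031, -0.0641, 0.1232]
eef_rot: [[-0.933, -0.262, 0.248], [-0.253, 0.965, 0.067], [-0.256, -0.0, -0.967]]
ft_force: [-0.6, 0.1, 0.3]
width: 0.361
grasp_force: 0.0
```

```bash
python3 -c "
from h import *
where();at(.041)"
```

```text
t 4.25 u,v,h mm [ 0.3  -0.11 59.23] force tool [ 0.42  0.29 -0.42] w 0.361 g 0.0 q6 -0.41015110575099606 phi [ 0.02 -0.06  0.01]
cm [0.03 0.01 1.82] rv [-0.0003  0.001  -0.0002]
```

Now down to h ≈ 41 mm, with the tips about 5 mm above the ring face.

Emit:
apply_moves(commands=[{"hand": 36, "dx": 0.03, "dy": 0, "dz": 0.6, "rx": 0, "ry": 0, "rz": 0}, {"hand": 36, "dx": 0.03, "dy": 0, "dz": 1.0, "rx": 0, "ry": 0, "rz": 0}, {"hand": 36, "dx": 0.03, "dy": 0, "dz": 1.2, "rx": 0, "ry": 0, "rz": 0}, {"hand": 36, "dx": 0.03, "dy": 0, "dz": 1.4, "rx": 0, "ry": 0, "rz": 0}, {"hand": 36, "dx": 0.03, "dy": 0, "dz": 1.6, "rx": 0, "ry": 0, "rz": 0}, {"hand": 36, "dx": 0.03, "dy": 0, "dz": 1.8, "rx": 0, "ry": 0, "rz": 0}, {"hand": 36, "dx": 0.03, "dy": 0, "dz": 1.8, "rx": 0, "ry": 0, "rz": 0}, {"hand": 36, "dx": 0.03, "dy": 0, "dz": 1.8, "rx": 0, "ry": 0, "rz": 0}, {"hand": 36, "dx": 0.03, "dy": 0, "dz": 1.8, "rx": 0, "ry": 0, "rz": 0}, {"hand": 36, "dx": 0.03, "dy": 0, "dz": 1.8, "rx": 0, "ry": 0, "rz": 0}])

```text
time: 5.25
ee_pos: [0.6071, -0.063, 0.1054]
eef_rot: [[-0.933, -0.262, 0.247], [-0.253, 0.965, 0.067], [-0.256, -0.0, -0.967]]
ft_force: [-0.0, -0.1, 0.6]
width: 0.36
grasp_force: 0.0
```

```bash
python3 - <<'E'
from h import *
where()
p,d,s=look('w4');z=dict(np.load('pics/w4.npz'))
u,v=wproj([.6097,-.0622,.0964],z)[0];print(u,v)
u0,v0=int(u)-80,min(int(v)-60,264);print(u0,v0)
cv2.imwrite('pics/w4.png',cv2.resize(p[v0:v0+120,u0:u0+160],(800,600),interpolation=cv2.INTER_CUBIC)[:,:,::-1])
E
```

```text
t 5.25 u,v,h mm [-0.21 -0.07 40.95] force tool [-0.1  -0.04 -0.57] w 0.36 g 0.0 q6 -0.4069741494030211 phi [ 0.01 -0.03  0.01]
253.5299554788862 259.3181689036815
173 199
```

View pics/w4.png

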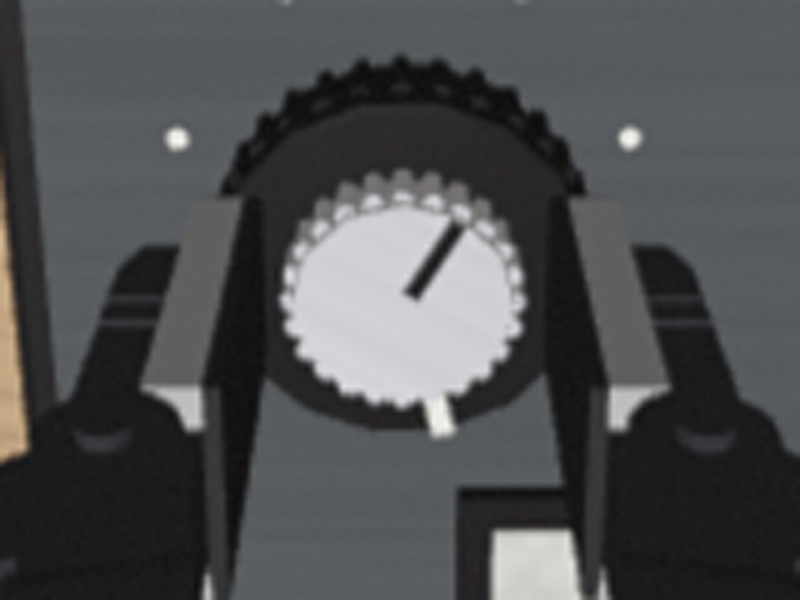

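The fingers straddle the knob with it centred: its centre is at x ≈ 403 and the jaws' middle at 406. Now I'll feel for the ring.

Emit:
apply_moves(commands=[{"hand": 36, "dx": -0.02, "dy": 0, "dz": 0.1, "rx": 0, "ry": 0, "rz": 0}, {"hand": 36, "dx": -0.02, "dy": 0, "dz": 0.2, "rx": 0, "ry": 0, "rz": 0}, {"hand": 36, "dx": -0.02, "dy": 0, "dz": 0.3, "rx": 0, "ry": 0, "rz": 0}, {"hand": 36, "dx": -0.02, "dy": 0, "dz": 0.35, "rx": 0, "ry": 0, "rz": 0}, {"hand": 36, "dx": -0.02, "dy": 0, "dz": 0.35, "rx": 0, "ry": 0, "rz": 0}, {"hand": 36, "dx": -0.02, "dy": 0, "dz": 0.35, "rx": 0, "ry": 0, "rz": 0}, {"hand": 36, "dx": -0.02, "dy": 0, "dz": 0.35, "rx": 0, "ry": 0, "rz": 0}, {"hand": 36, "dx": -0.02, "dy": 0, "dz": 0.35, "rx": 0, "ry": 0, "rz": 0}, {"hand": 36, "dx": -0.02, "dy": 0, "dz": 0.35, "rx": 0, "ry": 0, "rz": 0}, {"hand": 36, "dx": -0.02, "dy": 0, "dz": 0.35, "rx": 0, "ry": 0, "rz": 0}])

```text
time: 6.3
ee_pos: [0.6081, -0.0627, 0.102]
eef_rot: [[-0.933, -0.262, 0.247], [-0.253, 0.965, 0.067], [-0.256, -0.0, -0.967]]
ft_force: [-4.2, -1.2, 4.2]
width: 0.363
grasp_force: 2.7
```

```bash
python3 -c "
from h import *
where()"
```

```text
t 6.3 u,v,h mm [-0.1  -0.05 37.39] force tool [ 3.18 -0.07 -5.22] w 0.363 g 2.681203305702411 q6 -0.4061541885874435 phi [ 0.01 -0.02  0.01]
```

Contact at h = 37.4 mm, with 5 N axial. I'll back off to find the onset.

Emit:
apply_moves(commands=[{"hand": 36, "dx": 0, "dy": 0, "dz": -0.05, "rx": 0, "ry": 0, "rz": 0}, {"hand": 36, "dx": 0, "dy": 0, "dz": -0.1, "rx": 0, "ry": 0, "rz": 0}, {"hand": 36, "dx": 0, "dy": 0, "dz": -0.1, "rx": 0, "ry": 0, "rz": 0}, {"hand": 36, "dx": 0, "dy": 0, "dz": -0.1, "rx": 0, "ry": 0, "rz": 0}, {"hand": 36, "dx": 0, "dy": 0, "dz": -0.1, "rx": 0, "ry": 0, "rz": 0}, {"hand": 36, "dx": 0, "dy": 0, "dz": -0.1, "rx": 0, "ry": 0, "rz": 0}, {"hand": 36, "dx": 0, "dy": 0, "dz": -0.1, "rx": 0, "ry": 0, "rz": 0}, {"hand": 36, "dx": 0, "dy": 0, "dz": -0.1, "rx": 0, "ry": 0, "rz": 0}, {"hand": 36, "dx": 0, "dy": 0, "dz": -0.1, "rx": 0, "ry": 0, "rz": 0}, {"hand": 36, "dx": 0, "dy": 0, "dz": -0.1, "rx": 0, "ry": 0, "rz": 0}])

```text
time: 7.3
ee_pos: [0.6079, -0.0627, 0.103]
eef_rot: [[-0.933, -0.262, 0.247], [-0.253, 0.965, 0.067], [-0.256, -0.0, -0.967]]
ft_force: [-3.6, -1.4, 4.2]
width: 0.361
grasp_force: 2.5
```

```bash
python3 -c "
from h import *
where()"
```

```text
t 7.3 u,v,h mm [-2.000e-02 -3.000e-02  3.842e+01] force tool [ 2.69 -0.38 -5.03] w 0.361 g 2.506501926618512 q6 -0.4063389525729103 phi [ 0.01 -0.03  0.01]
```

Emit:
apply_moves(commands=[{"hand": 36, "dx": 0, "dy": 0, "dz": -0.05, "rx": 0, "ry": 0, "rz": 0}, {"hand": 36, "dx": 0, "dy": 0, "dz": -0.1, "rx": 0, "ry": 0, "rz": 0}, {"hand": 36, "dx": 0, "dy": 0, "dz": -0.1, "rx": 0, "ry": 0, "rz": 0}, {"hand": 36, "dx": 0, "dy": 0, "dz": -0.1, "rx": 0, "ry": 0, "rz": 0}, {"hand": 36, "dx": 0, "dy": 0, "dz": -0.1, "rx": 0, "ry": 0, "rz": 0}, {"hand": 36, "dx": 0, "dy": 0, "dz": -0.1, "rx": 0, "ry": 0, "rz": 0}, {"hand": 36, "dx": 0, "dy": 0, "dz": -0.1, "rx": 0, "ry": 0, "rz": 0}, {"hand": 36, "dx": 0, "dy": 0, "dz": -0.1, "rx": 0, "ry": 0, "rz": 0}, {"hand": 36, "dx": 0, "dy": 0, "dz": -0.1, "rx": 0, "ry": 0, "rz": 0}, {"hand": 36, "dx": 0, "dy": 0, "dz": -0.1, "rx": 0, "ry": 0, "rz": 0}])

```text
time: 8.3
ee_pos: [0.6077, -0.0628, 0.104]
eef_rot: [[-0.933, -0.262, 0.247], [-0.253, 0.965, 0.067], [-0.256, -0.0, -0.967]]
ft_force: [-4.0, -1.8, 3.5]
width: 0.36
grasp_force: 2.5
```

```bash
python3 -c "
from h import *
where()"
```

```text
t 8.3 u,v,h mm [ 1.000e-02 -4.000e-02  3.942e+01] force tool [ 3.28 -0.64 -4.54] w 0.36 g 2.496788168718922 q6 -0.4065489173480681 phi [ 0.01 -0.03  0.01]
```

Emit:
apply_moves(commands=[{"hand": 36, "dx": 0, "dy": 0, "dz": -0.06, "rx": 0, "ry": 0, "rz": 0}, {"hand": 36, "dx": 0, "dy": 0, "dz": -0.06, "rx": 0, "ry": 0, "rz": 0}, {"hand": 36, "dx": 0, "dy": 0, "dz": -0.06, "rx": 0, "ry": 0, "rz": 0}, {"hand": 36, "dx": 0, "dy": 0, "dz": -0.06, "rx": 0, "ry": 0, "rz": 0}, {"hand": 36, "dx": 0, "dy": 0, "dz": -0.06, "rx": 0, "ry": 0, "rz": 0}, {"hand": 36, "dx": 0, "dy": 0, "dz": -0.06, "rx": 0, "ry": 0, "rz": 0}, {"hand": 36, "dx": 0, "dy": 0, "dz": -0.06, "rx": 0, "ry": 0, "rz": 0}, {"hand": 36, "dx": 0, "dy": 0, "dz": -0.06, "rx": 0, "ry": 0, "rz": 0}, {"hand": 36, "dx": 0, "dy": 0, "dz": -0.06, "rx": 0, "ry": 0, "rz": 0}, {"hand": 36, "dx": 0, "dy": 0, "dz": -0.06, "rx": 0, "ry": 0, "rz": 0}])

```text
time: 9.3
ee_pos: [0.6075, -0.0629, 0.1045]
eef_rot: [[-0.933, -0.262, 0.247], [-0.253, 0.965, 0.067], [-0.256, -0.0, -0.967]]
ft_force: [-3.8, -1.6, 3.8]
width: 0.361
grasp_force: 2.5
```

```bash
python3 -c "
from h import *
where()"
```

```text
t 9.3 u,v,h mm [ 1.000e-02 -5.000e-02  4.002e+01] force tool [ 3.   -0.59 -4.74] w 0.361 g 2.461593151026591 q6 -0.40664205498116823 phi [ 0.01 -0.03  0.01]
```

Emit:
apply_moves(commands=[{"hand": 36, "dx": 0, "dy": 0, "dz": -0.06, "rx": 0, "ry": 0, "rz": 0}, {"hand": 36, "dx": 0, "dy": 0, "dz": -0.06, "rx": 0, "ry": 0, "rz": 0}, {"hand": 36, "dx": 0, "dy": 0, "dz": -0.06, "rx": 0, "ry": 0, "rz": 0}, {"hand": 36, "dx": 0, "dy": 0, "dz": -0.06, "rx": 0, "ry": 0, "rz": 0}, {"hand": 36, "dx": 0, "dy": 0, "dz": -0.06, "rx": 0, "ry": 0, "rz": 0}, {"hand": 36, "dx": 0, "dy": 0, "dz": -0.06, "rx": 0, "ry": 0, "rz": 0}, {"hand": 36, "dx": 0, "dy": 0, "dz": -0.06, "rx": 0, "ry": 0, "rz": 0}, {"hand": 36, "dx": 0, "dy": 0, "dz": -0.06, "rx": 0, "ry": 0, "rz": 0}, {"hand": 36, "dx": 0, "dy": 0, "dz": -0.06, "rx": 0, "ry": 0, "rz": 0}, {"hand": 36, "dx": 0, "dy": 0, "dz": -0.06, "rx": 0, "ry": 0, "rz": 0}])

```text
time: 10.3
ee_pos: [0.6074, -0.0629, 0.1051]
eef_rot: [[-0.933, -0.262, 0.247], [-0.253, 0.965, 0.067], [-0.256, -0.0, -0.967]]
ft_force: [-2.3, -0.7, 3.2]
width: 0.36
grasp_force: 1.9
```

```bash
python3 -c "
from h import *
where()"
```

```text
t 10.3 u,v,h mm [ 1.00e-02 -5.00e-02  4.06e+01] force tool [ 1.44 -0.05 -3.74] w 0.36 g 1.8732699193060398 q6 -0.4067761221258309 phi [ 0.01 -0.03  0.01]
```

The contact ends at h ≈ 40.8 mm. I'll raise to about 43.2 mm, which leaves roughly 1.3 mm over the ring once the tips swing forward, and close lightly.

Emit:
apply_moves(commands=[{"hand": 36, "dx": 0, "dy": 0, "dz": -0.1, "rx": 0, "ry": 0, "rz": 0}, {"hand": 36, "dx": 0, "dy": 0, "dz": -0.26, "rx": 0, "ry": 0, "rz": 0}, {"hand": 36, "dx": 0, "dy": 0, "dz": -0.26, "rx": 0, "ry": 0, "rz": 0}, {"hand": 36, "dx": 0, "dy": 0, "dz": -0.26, "rx": 0, "ry": 0, "rz": 0}, {"hand": 32, "dx": 0, "dy": 0, "dz": -0.26, "rx": 0, "ry": 0, "rz": 0}, {"hand": 29, "dx": 0, "dy": 0, "dz": -0.26, "rx": 0, "ry": 0, "rz": 0}, {"hand": 26, "dx": 0, "dy": 0, "dz": -0.26, "rx": 0, "ry": 0, "rz": 0}, {"hand": 20, "dx": 0, "dy": 0, "dz": -0.26, "rx": 0, "ry": 0, "rz": 0}, {"hand": 20, "dx": 0, "dy": 0, "dz": -0.26, "rx": 0, "ry": 0, "rz": 0}, {"hand": 20, "dx": 0, "dy": 0, "dz": -0.26, "rx": 0, "ry": 0, "rz": 0}], grip_force=30)

```text
time: 11.3
ee_pos: [0.6068, -0.0632, 0.1078]
eef_rot: [[-0.933, -0.262, 0.247], [-0.253, 0.965, 0.067], [-0.256, -0.0, -0.967]]
ft_force: [-2.4, -3.5, 4.7]
width: 0.252
grasp_force: 29.3
```

```bash
python3 - <<'E'
from h import *
where()
p,d,s=look('w5');z=dict(np.load('pics/w5.npz'))
cv2.imwrite('pics/w5.png',cv2.resize(p[199:319,173:333],(800,600),interpolation=cv2.INTER_CUBIC)[:,:,::-1])
E
```

```text
t 11.3 u,v,h mm [ 2.000e-02 -2.100e-01  4.334e+01] force tool [ 1.94 -2.78 -5.41] w 0.252 g 29.329848289489746 q6 -0.4072432470794955 phi [ 0.03 -0.04  0.02]
```

View pics/w5.png

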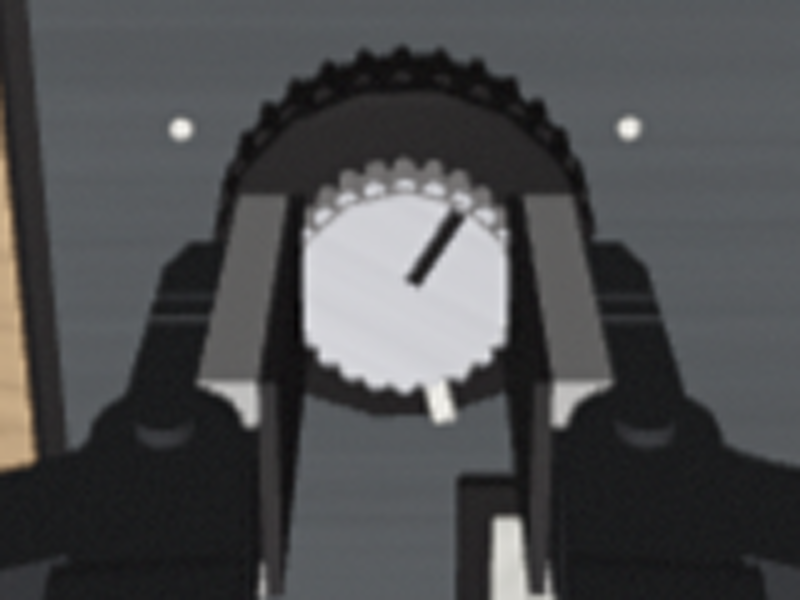

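The pads hold the knob, with its line still pointing from (412,280) to (460,215). The 5 N axial force could be the ring or just the pads swinging forward on the knob. To be sure, I'll open, raise 0.8 mm and grip again.

Emit:
apply_moves(commands=[{"hand": 34, "dx": 0, "dy": 0, "dz": 0, "rx": 0, "ry": 0, "rz": 0}, {"hand": 34, "dx": 0, "dy": 0, "dz": 0, "rx": 0, "ry": 0, "rz": 0}, {"hand": 34, "dx": 0, "dy": 0.02, "dz": -0.08, "rx": 0, "ry": 0, "rz": 0}, {"hand": 34, "dx": 0, "dy": 0.02, "dz": -0.08, "rx": 0, "ry": 0, "rz": 0}, {"hand": 34, "dx": 0, "dy": 0.02, "dz": -0.08, "rx": 0, "ry": 0, "rz": 0}, {"hand": 29, "dx": 0, "dy": 0.02, "dz": -0.08, "rx": 0, "ry": 0, "rz": 0}, {"hand": 26, "dx": 0, "dy": 0.02, "dz": -0.08, "rx": 0, "ry": 0, "rz": 0}, {"hand": 20, "dx": 0, "dy": 0.02, "dz": -0.08, "rx": 0, "ry": 0, "rz": 0}, {"hand": 20, "dx": 0, "dy": 0.02, "dz": -0.08, "rx": 0, "ry": 0, "rz": 0}, {"hand": 20, "dx": 0, "dy": 0.02, "dz": -0.08, "rx": 0, "ry": 0, "rz": 0}], grip_force=30)

```text
time: 12.35
ee_pos: [0.6066, -0.0631, 0.1086]
eef_rot: [[-0.933, -0.262, 0.247], [-0.253, 0.965, 0.067], [-0.256, -0.001, -0.967]]
ft_force: [-1.9, -3.3, 4.5]
width: 0.246
grasp_force: 29.4
```

```bash
python3 -c "
from h import *
where()"
```

```text
t 12.35 u,v,h mm [ 0.1  -0.08 44.19] force tool [ 1.41 -2.68 -5.04] w 0.246 g 29.3549644947052 q6 -0.4070287746625388 phi [ 0.04 -0.04  0.02]
```

Emit:
apply_moves(commands=[{"hand": 20, "dx": 0, "dy": 0, "dz": -0.03, "rx": 0, "ry": 0, "rz": 0}, {"hand": 20, "dx": 0, "dy": 0, "dz": -0.03, "rx": 0, "ry": 0, "rz": 0}, {"hand": 20, "dx": 0, "dy": 0, "dz": -0.03, "rx": 0, "ry": 0, "rz": 0}, {"hand": 20, "dx": 0, "dy": 0, "dz": -0.03, "rx": 0, "ry": 0, "rz": 0}, {"hand": 20, "dx": 0, "dy": 0, "dz": -0.03, "rx": 0, "ry": 0, "rz": 0}, {"hand": 20, "dx": 0, "dy": 0, "dz": -0.03, "rx": 0, "ry": 0, "rz": 0}, {"hand": 20, "dx": 0, "dy": 0, "dz": -0.03, "rx": 0, "ry": 0, "rz": 0}, {"hand": 20, "dx": 0, "dy": 0, "dz": -0.03, "rx": 0, "ry": 0, "rz": 0}, {"hand": 20, "dx": 0, "dy": 0, "dz": -0.03, "rx": 0, "ry": 0, "rz": 0}, {"hand": 20, "dx": 0, "dy": 0, "dz": -0.03, "rx": 0, "ry": 0, "rz": 0}])

```text
time: 13.35
ee_pos: [0.6065, -0.0631, 0.1087]
eef_rot: [[-0.933, -0.262, 0.247], [-0.253, 0.965, 0.067], [-0.256, -0.0, -0.967]]
ft_force: [1.6, -4.2, 0.8]
width: 0.246
grasp_force: 29.6
```

```bash
python3 -c "
from h import *
where()"
```

```text
t 13.35 u,v,h mm [4.000e-02 0.000e+00 4.429e+01] force tool [-0.6  -4.47 -0.67] w 0.246 g 29.585669338703156 q6 -0.4071369027369294 phi [ 0.03 -0.03  0.01]
```

The axial force fell away with the tiny lift, so it was grip friction and not the ring. Now the turn, first part 1.2 rad.

Emit:
apply_moves(commands=[{"hand": 20, "dx": 0, "dy": -0.01, "dz": 0, "rx": 0, "ry": 0, "rz": 0.12}, {"hand": 20, "dx": 0, "dy": -0.01, "dz": 0, "rx": 0, "ry": 0, "rz": 0.24}, {"hand": 20, "dx": 0, "dy": -0.01, "dz": 0, "rx": 0, "ry": 0, "rz": 0.36}, {"hand": 20, "dx": 0, "dy": -0.01, "dz": 0, "rx": 0, "ry": 0, "rz": 0.48}, {"hand": 20, "dx": 0, "dy": -0.01, "dz": 0, "rx": 0, "ry": 0, "rz": 0.6}, {"hand": 20, "dx": 0, "dy": -0.01, "dz": 0, "rx": 0, "ry": 0, "rz": 0.72}, {"hand": 20, "dx": 0, "dy": -0.01, "dz": 0, "rx": 0, "ry": 0, "rz": 0.84}, {"hand": 20, "dx": 0, "dy": -0.01, "dz": 0, "rx": 0, "ry": 0, "rz": 0.96}, {"hand": 20, "dx": 0, "dy": -0.01, "dz": 0, "rx": 0, "ry": 0, "rz": 1.08}, {"hand": 20, "dx": 0, "dy": -0.01, "dz": 0, "rx": 0, "ry": 0, "rz": 1.2}])

```text
time: 14.35
ee_pos: [0.6066, -0.0628, 0.1087]
eef_rot: [[-0.579, 0.777, 0.247], [0.81, 0.582, 0.067], [-0.091, 0.239, -0.967]]
ft_force: [2.6, -2.1, 1.3]
width: 0.253
grasp_force: 29.5
```

```bash
python3 - <<'E'
from h import *
where()
p,d,s=look('w6');z=dict(np.load('pics/w6.npz'))
cv2.imwrite('pics/w6.png',cv2.resize(p[189:309,173:333],(800,600),interpolation=cv2.INTER_CUBIC)[:,:,::-1])
E
```

```text
t 14.35 u,v,h mm [ 0.19  0.24 44.29] force tool [-3.29  1.11 -0.76] w 0.253 g 29.526263773441315 q6 0.7976114645874779 phi [-5.000e-02 -3.000e-02  6.904e+01]
```

View pics/w6.png

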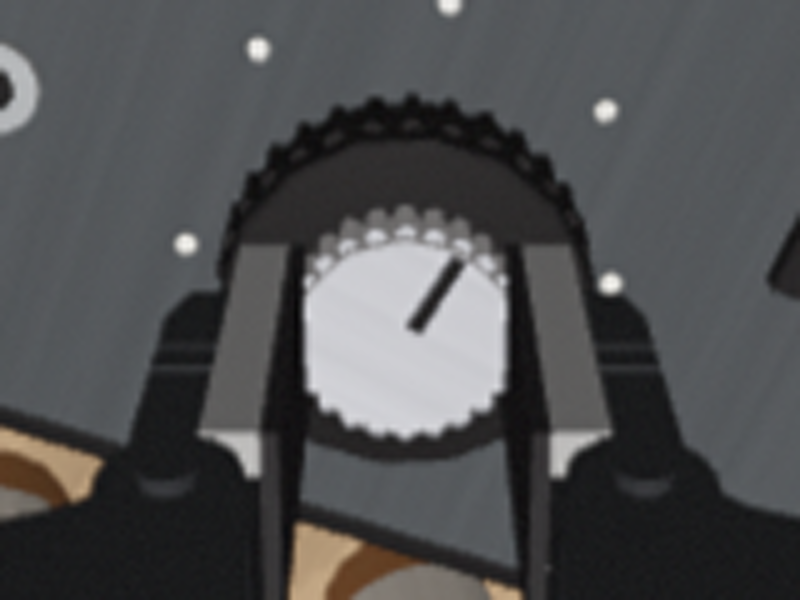

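The knob has followed the jaws without slipping; its line again runs from (415,328) to (460,262) between the pads. Second part: 1.21 rad.

Emit:
apply_moves(commands=[{"hand": 20, "dx": 0, "dy": 0, "dz": 0, "rx": 0, "ry": 0, "rz": 0.14}, {"hand": 20, "dx": 0, "dy": 0, "dz": 0, "rx": 0, "ry": 0, "rz": 0.28}, {"hand": 20, "dx": 0, "dy": 0, "dz": 0, "rx": 0, "ry": 0, "rz": 0.42}, {"hand": 20, "dx": 0, "dy": 0, "dz": 0, "rx": 0, "ry": 0, "rz": 0.56}, {"hand": 20, "dx": 0, "dy": 0, "dz": 0, "rx": 0, "ry": 0, "rz": 0.7}, {"hand": 20, "dx": 0, "dy": 0, "dz": 0, "rx": 0, "ry": 0, "rz": 0.84}, {"hand": 20, "dx": 0, "dy": 0, "dz": 0, "rx": 0, "ry": 0, "rz": 0.98}, {"hand": 20, "dx": 0, "dy": 0, "dz": 0, "rx": 0, "ry": 0, "rz": 1.1}, {"hand": 20, "dx": 0, "dy": 0, "dz": 0, "rx": 0, "ry": 0, "rz": 1.21}, {"hand": 20, "dx": 0, "dy": 0, "dz": 0, "rx": 0, "ry": 0, "rz": 1.21}])

```text
time: 15.4
ee_pos: [0.607, -0.0628, 0.1089]
eef_rot: [[0.52, 0.818, 0.248], [0.833, -0.55, 0.067], [0.191, 0.171, -0.966]]
ft_force: [5.3, -1.5, -0.8]
width: 0.247
grasp_force: 29.4
```

Emit:
apply_moves(commands=[{"hand": 30, "dx": 0, "dy": 0, "dz": 0, "rx": 0, "ry": 0, "rz": 0}, {"hand": 36, "dx": 0, "dy": 0, "dz": 0, "rx": 0, "ry": 0, "rz": 0}, {"hand": 36, "dx": 0, "dy": 0, "dz": 0, "rx": 0, "ry": 0, "rz": 0}, {"hand": 36, "dx": 0, "dy": 0, "dz": 0, "rx": 0, "ry": 0, "rz": 0}, {"hand": 36, "dx": 0, "dy": 0, "dz": -0.5, "rx": 0, "ry": 0, "rz": 0}, {"hand": 36, "dx": 0, "dy": 0, "dz": -2, "rx": 0, "ry": 0, "rz": 0}, {"hand": 36, "dx": 0, "dy": 0, "dz": -5, "rx": 0, "ry": 0, "rz": 0}, {"hand": 36, "dx": 0, "dy": 0, "dz": -5, "rx": 0, "ry": 0, "rz": 0}, {"hand": 36, "dx": 0, "dy": 0, "dz": -5, "rx": 0, "ry": 0, "rz": 0}, {"hand": 36, "dx": 0, "dy": 0, "dz": -5, "rx": 0, "ry": 0, "rz": 0}])

```text
time: 16.4
ee_pos: [0.5938, -0.0663, 0.1564]
eef_rot: [[0.519, 0.818, 0.246], [0.833, -0.549, 0.067], [0.19, 0.17, -0.967]]
ft_force: [-0.7, -0.1, 0.5]
width: 0.36
grasp_force: 0.0
```

```bash
python3 - <<'E'
from h import *
where()
p,d,s=look('w7');z=dict(np.load('pics/w7.npz'))
u,v=wproj([.6097,-.0622,.0964],z)[0].astype(int);u0,v0=u-80,v-60;print(u0,v0)
cv2.imwrite('pics/w7.png',cv2.resize(p[v0:v0+120,u0:u0+160],(800,600),interpolation=cv2.INTER_CUBIC)[:,:,::-1])
E
```

```text
t 16.4 u,v,h mm [-0.45  0.21 93.82] force tool [-0.38 -0.4  -0.7 ] w 0.36 g 0.0 q6 1.9929595681141798 phi [1.0000e-02 2.0000e-02 1.3809e+02]
174 158
```

View pics/w7.png

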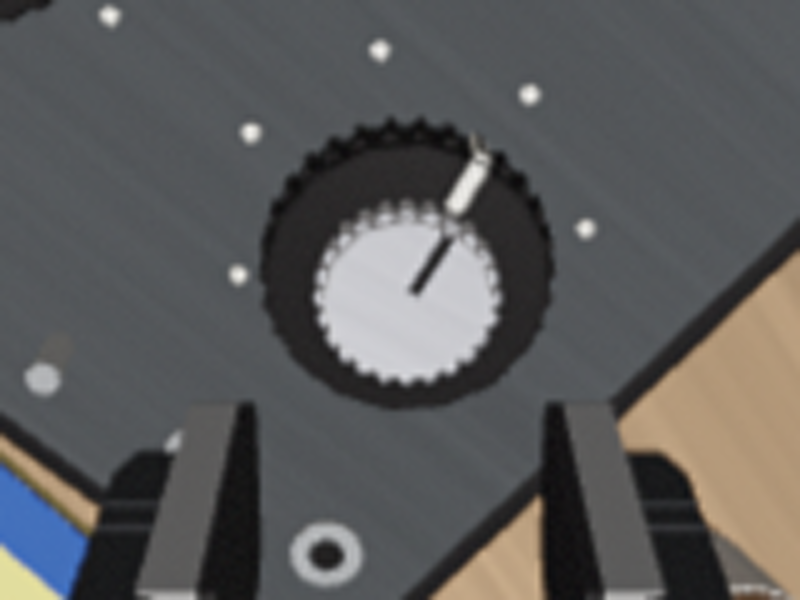

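The knob line runs from (414,292) to (450,240) and the ring line from (455,212) to (483,158). They look in line; I'll check the angles.

```bash
python3 - <<'E'
from h import *
z=dict(np.load('pics/w7.npz'));n=F[:,2];m=ctrl.camera_model('wrist');T=m['tool_from_camera']
def ray(x,y,h):
    c=np.linalg.inv(m['K'])@[174+x/5-.4,158+y/5-.4,1];d=z['R']@T[:3,:3]@c;o=z['R']@T[:3,3]+z['pos']
    X=o+d*((HP+h-o@n)/(d@n));return np.array([F[:,0]@X,F[:,1]@X])
k=np.mean([ray(315,297,.0316),ray(500,297,.0316),ray(407,207,.0316),ray(407,384,.0316)],0);print(k-UV)
a=lambda e:np.degrees(np.arctan2(e[1],e[0]))
for q in[(450,240),(435,262)]:print('knob',a(ray(*q,.0316)-k))
print('dir',a(ray(450,240,.0316)-ray(414,292,.0316)))
for q in[(484,157),(470,185),(455,212)]:print('ring',a(ray(*q,.0247)-k))
print('dir',a(ray(484,157,.0247)-ray(455,212,.0247)))
E
```

```text
[0.00118643 0.00025319]
knob 7.455206177771381
knob 6.006359625507105
dir 9.513114076087978
ring 11.49717131180448
ring 9.898850943831158
ring 8.025293441996613
dir 16.139234192909605
```

```bash
cat > rect.py <<'E'
from h import *
m=ctrl.camera_model('wrist')
g=np.arange(-30,30,.1)*1e-3
V,U=np.meshgrid(-g,-g) # rows: up panel at top; cols: right is operator's right (-v)
def rect(z,h):
    X=(UV[0]+U)[...,None]*F[:,0]+(UV[1]+V)[...,None]*F[:,1]+(HP+h)*F[:,2]
    q=wproj(X.reshape(-1,3),z).reshape(*U.shape,2).astype(np.float32)
    return cv2.remap(z['p'],q[...,0],q[...,1],cv2.INTER_CUBIC)
def line(w,mask):
    u=U[mask];v=V[mask];ww=w[mask];c=np.array([np.average(u,weights=ww),np.average(v,weights=ww)])
    e,E=np.linalg.eigh(np.cov(np.c_[u,v].T,aweights=ww));d=E[:,1];d*=np.sign(d@c) 
    return c*1e3,np.degrees(np.arctan2(d[1],d[0])),np.sqrt(e)*1e3
out=[]
for t in['w2','w3','w7']:
    z=dict(np.load(f'pics/{t}.npz'))
    a=rect(z,.0316);b=rect(z,.0247)
    A=cv2.cvtColor(a,cv2.COLOR_RGB2GRAY).astype(float);B=cv2.cvtColor(b,cv2.COLOR_RGB2GRAY).astype(float)
    # knob top disc
    mk=(A>150).astype(np.uint8);n_,lab,st,ce=cv2.connectedComponentsWithStats(mk)
    l=lab[280:320,280:320];l=np.bincount(l[l>0]).argmax();cn=max(cv2.findContours((lab==l).astype(np.uint8),0,1)[0],key=cv2.contourArea)
    (x,y),r=cv2.minEnclosingCircle(cn);kc=np.array([-( -30+y*.1),-(-30+x*.1)])
    rr=np.hypot(U-kc[0]/1e3,V-kc[1]/1e3)
    md=(rr<.0095)&(A<140);Wd=np.maximum(0,140-A)
    print(t,'disc c',kc.round(2),'r',r*.1,'knob line',line(Wd,md),'n',md.sum())
    r2=np.hypot(U,V);mw=(B>130)&(r2>.0128)&(r2<.0215)
    n_,lab,st,ce=cv2.connectedComponentsWithStats(mw.astype(np.uint8))
    for l in range(1,n_):
        if st[l,4]>300:print('  white',st[l,4],line(B,lab==l))
    out.append(np.hstack([a[150:450,150:450],b[50:550:1,50:550][100:400,100:400]]))
cv2.imwrite('pics/rect.png',np.vstack([cv2.resize(o,(600,300)) for o in (out[0],out[2])])[:,:,::-1])
E
python3 rect.py
```

```text
w2 disc c [2.57 0.88] r 16.113317871093752 knob line (array([-3.91969818,  2.28261428]), np.float64(155.61098917288513), array([0.64258081, 1.78790624])) n 1121
  white 9487 (array([12.54532943, -0.77571379]), np.float64(71.02244833532687), array([3.55700496, 7.30907332]))
  white 330 (array([  8.30330698, -19.17556236]), np.float64(20.441008066487363), array([0.36032961, 0.6969246 ]))
w3 disc c [2.25 0.7 ] r 15.888134765625 knob line (array([-4.00037663,  2.27944147]), np.float64(149.752706430781), array([0.39414724, 1.76472437])) n 1167
  white 10196 (array([12.42046602, -0.79377669]), np.float64(72.96642253730796), array([3.6828336 , 7.39427963]))
  white 364 (array([ 6.86234245, 19.70319477]), np.float64(-18.03400267133138), array([0.39581468, 0.70636744]))
w7 disc c [1.04 0.27] r 12.950646972656251 knob line (array([6.49369399, 0.97493825]), np.float64(11.69756251211881), array([0.4063049 , 2.35930033])) n 1587
  white 2296 (array([16.94331747,  3.30567931]), np.float64(13.393733849213211), array([0.74465158, 2.2948527 ]))
  white 6685 (array([-6.0457127 , -9.49839281]), np.float64(149.81925432317945), array([2.94482408, 7.44287524]))
```

View pics/rect.png

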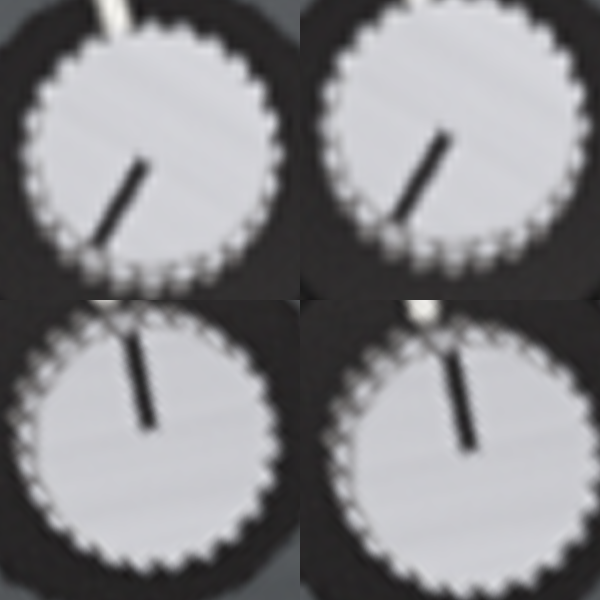

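The top-down rectified view puts the knob line at 11.7° and the ring line at 11 to 13.4°, so they are in line. The ring is where it started, at about 11.5°, and the gripper is clear. Handing in.

```bash
python3 -c "
from plant import ctrl
print(ctrl.job_done())"
```

```text
the job is handed in; nothing more can be done
None
```

The receiver is on and handed in at about 16.5 s: I measured the inner knob's line in line with the ring's to within about 2°, the ring where it was to within about 2°, and the gripper clear; `job_done()` gave no verdict.

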